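# Plug in a relay, click it home and tug-test it

## Task

Plug the loose relay into the empty base on the rail and press it fully home, with no more than 45 N, until both snap latches have closed over its flange. Then prove that it is retained: tug it straight up with about 12 N (at least 9, never more than 17) and keep that pull on for a full second. Let go with the relay still latched home, and leave the neighbouring relays and everything else on the bench as they are.

Things in the scene. Friction and masses are not known exactly. Their poses are not given: they have to be found in the camera images.
- relay: The loose relay, upright on its blades, about 60 g. Origin midway between the blade tips, z up, x along its longer side. Two rows of brass blades, z 0 to 11 mm, each row 21 (x) x 2.4 (y) mm, at y = +6 and -6 mm; black flange 34 (x) x 30 (y) mm, z 11 to 16 mm; white cover 28 (x) x 22 (y) mm, z 16 to 61 mm, the place to grip. Symmetrical: fits either way round.
- relay_flange (a point): Centre of the underside of the relay's flange, 11 mm above the relay's origin, axes as the relay's. It lies on open_seat when the relay is fully home.
- base_open: The empty relay base, grey, 76 (x) x 38 (y) mm, fixed on the rail. Origin at the centre of its underside, z up. Terminal steps up to 24 mm high at both x ends; the middle is a tower 40 (x) x 30 (y) mm, 30 mm high, with two slots for the blade rows in its top, 22.6 (x) x 4 (y) mm with 1.5 mm chamfers, 14 mm deep, at y = +6 and -6 mm; a snap latch on each y side.
- open_seat (a point): Centre of the tower's top (30 mm over the base's origin), on which the flange rests when home; axes as the base's. The relay's x goes along this x, either way. A latched relay can rise freely by 0.6 to 3.2 mm, differing from base to base; beyond that the latches are stiff: a fraction of a millimetre more makes several newtons. A relay that has not clicked slides out under a few newtons.
- latch_left (a joint): Sprung black snap arm, 12 mm wide, on the base's +y side, in rad: 0 closed, grows outwards. Its tooth hangs 5.6 to 8.2 mm over the seat, tip 12.5 mm from the centre; a steep ramp over it widens up to 10 mm higher. The flange going down spreads both arms to about 0.09 rad (about 6 to 15 N in all); they snap to under 0.03 just before it is home.
- latch_right (a joint): The same snap arm on the base's -y side, mirrored.
- panel: Grey back plate fixed on the bench, 130 (x) x 250 (y) x 4 mm, with a steel rail along its y axis that carries three relay bases 60 mm apart, one of them empty. Origin at the centre of its underside.
- base_full_1: A base like the empty one with a relay latched in it, one solid fixed piece with its top 80 mm above its origin; origin at the centre of its underside. Leave it alone.
- base_full_2: A second such filled base. Leave it alone.
- terminal_driver: Loose slim screwdriver, 136 mm long (y) and 16 mm thick, lying in front of the back plate. Leave it alone. Origin at the centre of its underside.
- tweezers: Loose black tweezers, 133 mm long (y), 10 mm high. Leave alone. Origin at the centre of its underside.
- flux_syringe: Loose flux syringe, 110 mm long (y), 17 mm thick. Leave alone. Origin at the centre of its underside.
- fan: Loose small square fan, 40 x 40 x 10 mm. Leave alone. Origin at the centre of its underside.
There are look-alikes about, which are no part of the job. There is more than one size of the relay; the job needs the larger.

How it is judged:
By the outcome, as a careful person would: the job done as asked, in the order asked, and still so for the second after the job is handed in, with the robot touching nothing.
It also fails if it takes over 58 s, if anything falls off the work surface, if the arm or the gripper's body presses on something with over 40 N, if the wrist force passes 120 N, or if a joint passes its speed limit or range.

## Robot

A 6-joint arm with a two-finger parallel gripper is mounted at the origin on a cart in front of the work surface, level with it; the furniture and walls round the work are solid. World frame = base frame: x ahead of the robot, y to its left, z up, the work surface at z = 0. Lengths are in m, angles in degrees, forces in N, time in s.
With the tool pointing down it reaches from about 0.375 to 0.925 m from the base axis. Payload 5.7 kg.
Tool frame: the origin (TCP) lies where the fingers leave the gripper's body, on its centre line; the fingertips stand 80 mm ahead of it and the grasp point (between the pads) lies 61 mm ahead of it; z points along the fingers, y is the line along which they close (so a half turn about z gives the same grasp; the last joint's range is limited). The gripper opens to 88 mm and grips with 3 to 60 N. Pads are 20 mm wide; open, the fingers measure 115 mm over their backs; the gripper's body (75 mm by 178 mm) begins 61 mm behind the grasp point.
Start: joints at [-72.542, 20.558, 86.54, -0, 72.909, -6.595], TCP at [0.245, -0.548, 0.303] pointing down, gripper open.
Joint ranges: [-170.27, 170.27], [-57.76, 135], [12.27, 136.19], [-55.21, 235.2], [11.17, 155.16], [-170.74, 170.74]. Speed limits (degrees/s): [136.94, 136.94, 180, 180, 180, 180].

## Interface

Orientations are given as [roll, pitch, yaw] about the fixed x, y, z axes, in that order (R = Rz(yaw) Ry(pitch) Rx(roll)).
In Python, from cell import r, imaging, workorder gives the robot as it stands.
- The arm moves only by the shell command python3 -m pendant FILE [OPENING] [FORCE], which reads ROWS from the file FILE. ROWS is one flat JSON list of numbers that holds 1 to 5 rows one after another, with no inner brackets; each row has 6 numbers: dx, dy, dz in m, then a rotation vector rx, ry, rz in degrees; each row shifts and turns the commanded pose from where the row before left it, along the tool's axes as they then stand; what a row does not reach is not made up. A row lasts 1/10 s, in which the tool goes at most 0.05 m and 8.59 degrees, less where a joint would pass 70% of its speed; a pose out of reach is approached as far as the arm can. OPENING is the opening from 0.0 (shut) to 1.0 (fully open), set as the command begins (- or left out keeps the last). The fingers move at their own pace and stop on an object; FORCE is the grip in N (left out, the last holds). Time passes only in rows, so rows that do not move let the fingers close. It prints the time, the measured TCP pose, the force, the opening and the grip force at its end. Input that does not fit is refused with a message, and nothing moves.
- r.get_state(): the state, without advancing time (a new reading comes with each control period).
- imaging.camera(name): name is "scene" or "top" or "wrist"; returns a dict with "img" (400x640x3 uint8, red, green, blue), "fx", "fy", "cx", "cy" (pixels), "R" (3x3) and "t" (3): a world point X has camera coordinates R X + t; the wrist camera has in their place "tool_from_camera" (4x4, takes a point from camera to tool coordinates, whose origin is the TCP and whose axes are the flange's). Camera axes: x right, y down, z forward; pixel columns grow to the right and rows downward; lengths in m; the calibration is good to about 2 mm. A picture is of the moment at which its call begins: read the wrist's pose just before it. There is no depth.
- workorder.sign_off(): hands the job in; it is judged then, once.
The state is a dict: "clock": time; "q": joint angles; "qd": joint speeds; "joint_efforts": joint torques, N m; "eef_pos": TCP position; "tcp_rot": TCP orientation; "ft_force": force on the tool from outside, world axes, zero at the start; "moment": the same for the moment, N m; "width": opening from 0.0 (shut) to 1.0 (fully open); "gripper_force": force on a finger pad.
Only numpy, scipy, OpenCV 4.12 (cv2) and the standard library are available. Lean on these libraries where they do the work, as an engineer would, in place of code of your own. Each camera call takes 0.05 s, during which the arm holds its last target. There are 200 camera calls.

## Working session

There is one attempt and no reset: what is moved stays moved. The work goes in short steps, Python scripts to look and compute and a shell command to move; the robot and the scene stay as the last step left them, time stands still between calls to the robot, and variables do not carry over. Pictures are saved under pics/ and viewed, at most 10 in all, crops included, and the job is handed in when it is done.

```bash
mkdir -p pics; ls; python3 - <<'E'
from cell import r, imaging
import cv2,numpy as np,pickle
s=r.get_state(); print(s)
d={}
for n in("scene","top"):
    c=imaging.camera(n); d[n]=c; cv2.imwrite(f"pics/{n}.png",c["img"][:,:,::-1]); print(n,c["fx"],c["cx"],c["cy"],np.round(c["R"],3),c["t"])
pickle.dump(d,open("cams.pkl","wb"))
E
```

```text
pics
{'clock': 0.0, 'q': array([-7.25418222e+01,  2.05978363e+01,  8.65993138e+01, -1.84614378e-04,
        7.29087757e+01, -6.59436106e+00]), 'qd': array([-0.0018946 , -0.01042908, -0.01514593,  0.01820774, -0.08599034,
        0.00800568]), 'joint_efforts': array([ 3.82200215e-04, -5.15382135e+01, -2.70730072e+01,  6.76678587e-02,
        3.49452859e-02, -1.34994943e-04]), 'eef_pos': array([ 0.24437312, -0.54737352,  0.30180833]), 'tcp_rot': array([-1.79894755e+02, -1.19892562e-02,  2.40525823e+01]), 'ft_force': array([-0.66415928,  0.41544146,  0.28265154]), 'moment': array([-0.0214983 ,  0.0483522 , -0.03443122]), 'gripper_force': 0.0, 'width': 1.0026189056450752}
scene 450.45181985151345 320.4345694876948 204.37477009136487 [[-0.504 -0.864 -0.007]
 [-0.451  0.27  -0.85 ]
 [ 0.736 -0.426 -0.526]] [0.28663394 0.2579688  0.85327145]
top 475.4981494152421 319.0251171622866 205.45284251857123 [[-0.017 -1.    -0.003]
 [-0.994  0.017 -0.105]
 [ 0.105  0.002 -0.994]] [0.04789021 0.50782779 1.16328827]
```

View pics/top.png

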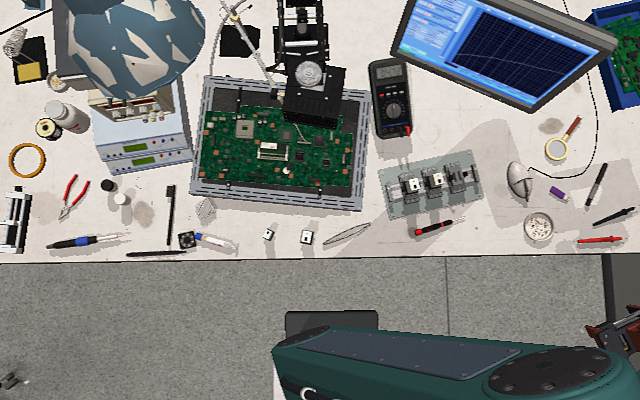

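View pics/scene.png

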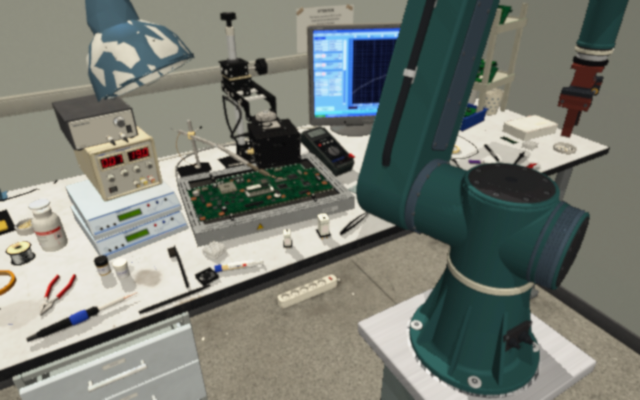

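The top view shows two loose relays at (268,233) and (307,237); the right one looks larger. The panel is at about (430,185), with full bases at (411,186) and (433,180) and the empty one at about (462,177). The scene view confirms the larger relay at (323,225).

```bash
cat > h.py <<'E'
import numpy as np
from scipy.spatial.transform import Rotation as Ro
def cast(R,t,c,uv,z):
    d=R.T@np.array([(uv[0]-c["cx"])/c["fx"],(uv[1]-c["cy"])/c["fy"],1]); o=-R.T@t
    return o+d*(z-o[2])/d[2]
def wristRt(c,s):
    T=np.eye(4); T[:3,:3]=Ro.from_euler("xyz",s["tcp_rot"],degrees=True).as_matrix(); T[:3,3]=s["eef_pos"]
    M=np.linalg.inv(T@np.array(c["tool_from_camera"])); return M[:3,:3],M[:3,3]
def to_tool(s,p,yaw):
    """tool-axis shift and rotvec z from measured pose to TCP p, tool down with given yaw"""
    R=Ro.from_euler("xyz",s["tcp_rot"],degrees=True); G=Ro.from_euler("xyz",[180,0,yaw],degrees=True)
    return np.round(R.inv().apply(np.array(p)-s["eef_pos"]),4), np.round((R.inv()*G).as_rotvec(degrees=True),2)
E
python3 - <<'E'
import pickle,cv2,numpy as np
from h import *
from cell import r
c=pickle.load(open("cams.pkl","rb"))["top"]; im=c["img"]
cv2.imwrite("pics/crop.png",cv2.resize(im[145:255,250:490],None,fx=3.3,fy=3.3,interpolation=cv2.INTER_CUBIC)[:,:,::-1])
for uv,z in[((307,237),.061),((268,233),.05),((411,186),.09),((433,180),.09),((460,178),.04)]: print(uv,cast(c["R"],c["t"],c,uv,z).round(4))
print(r.get_state()["clock"])
E
```

```text
(307, 237) [0.4289 0.0694 0.061 ]
(268, 233) [0.4407 0.1647 0.05  ]
(411, 186) [ 0.5446 -0.1804  0.09  ]
(433, 180) [ 0.5581 -0.2333  0.09  ]
(460, 178) [ 0.5697 -0.3127  0.04  ]
0.1
```

View pics/crop.png

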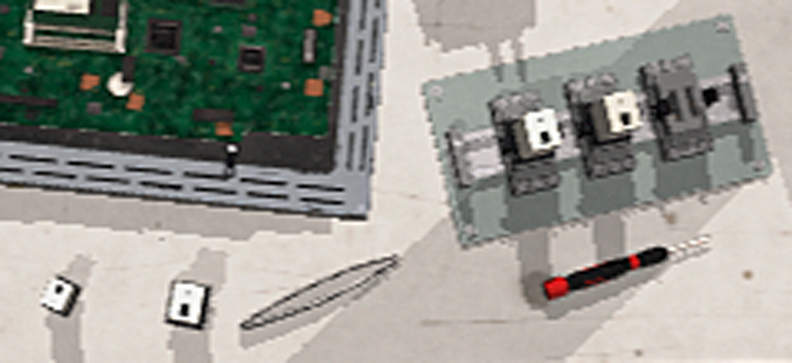

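The crop shows the larger relay at crop (188,303) and the empty base at crop (683,110), which is full-image pixel (457,178). The panel is turned by roughly 12°.

```bash
python3 - <<'E'
from cell import r, imaging
import pickle
from h import *
s=r.get_state(); c=imaging.camera("wrist"); print(np.round(c["tool_from_camera"],3),c["fx"],c["cx"],c["cy"])
t=pickle.load(open("cams.pkl","rb"))["top"]
b=cast(t["R"],t["t"],t,(457,178.3),.045); print(b)
# camera over base: tool yaw 102, aim
R=Ro.from_euler("xyz",[180,0,102],degrees=True).as_matrix(); T=np.array(c["tool_from_camera"])
# ray through image centre; place TCP at z .28 so that the centre hits base
o=R@T[:3,3]; d=R@T[:3,2]; k=(b[2]-(.28+o[2]))/d[2]; p=b-o-d*k; p[2]=.28; print("tcp",p, to_tool(s,p,102), to_tool(s,p,102-78))
E
```

```text
[[ 0.001 -0.966 -0.258  0.07 ]
 [ 1.     0.001  0.     0.001]
 [-0.    -0.258  0.966 -0.082]
 [ 0.     0.     0.     1.   ]] 339.80067993164823 319.4459800857688 198.23082623629628
[ 0.56832914 -0.30371272  0.045     ]
tcp [ 0.56418504 -0.28960366  0.28      ] (array([ 0.3971, -0.1051,  0.0221]), array([-7.000e-02, -7.000e-02, -7.795e+01])) (array([ 0.3971, -0.1051,  0.0221]), array([-0.1 , -0.01,  0.05]))
```

```bash
echo '[0.044, -0.0117, 0.0025, 0, 0, 0, 0.044, -0.0117, 0.0025, 0, 0, 0, 0.044, -0.0117, 0.0025, 0, 0, 0, 0.044, -0.0117, 0.0025, 0, 0, 0, 0.044, -0.0117, 0.0025, 0, 0, 0]' > rows.txt && python3 -m pendant rows.txt && echo '[0.044, -0.0117, 0.0025, 0, 0, 0, 0.044, -0.0117, 0.0025, 0, 0, 0, 0.044, -0.0117, 0.0025, 0, 0, 0, 0.044, -0.0117, 0.0025, 0, 0, 0, 0, 0, 0, 0, 0, -8.5]' > rows.txt && python3 -m pendant rows.txt && echo '[0, 0, 0, 0, 0, -8.5, 0, 0, 0, 0, 0, -8.5, 0, 0, 0, 0, 0, -8.5, 0, 0, 0, 0, 0, -8.5, 0, 0, 0, 0, 0, -8.5]' > rows.txt && python3 -m pendant rows.txt && echo '[0, 0, 0, 0, 0, -8.5, 0, 0, 0, 0, 0, -8.5, 0, 0, 0, 0, 0, -8.5, 0, 0, 0, 0, 0, -1.5, 0, 0, 0, 0, 0, 0]' > rows.txt && python3 -m pendant rows.txt
python3 - <<'E'
from cell import r, imaging
import cv2,pickle
s=r.get_state(); c=imaging.camera("wrist"); pickle.dump((s,c),open("w1.pkl","wb")); cv2.imwrite("pics/w1.png",c["img"][:,:,::-1]); print(s["qd"].round(2),s["q"])
E
```

```text
clock: 0.65
eef_pos: [0.4226, -0.4034, 0.2898]
tcp_rot: [-180.0, 0.0, 24.0]
ft_force: [0.1, -1.5, -0.5]
width: 0.999
gripper_force: 0.0
clock: 1.15
eef_pos: [0.5669, -0.2864, 0.2794]
tcp_rot: [-180.0, -0.1, 32.8]
ft_force: [-0.5, -0.3, 0.2]
width: 1.001
gripper_force: 0.0
clock: 1.65
eef_pos: [0.5631, -0.2901, 0.2797]
tcp_rot: [-179.9, -0.0, 75.4]
ft_force: [0.0, 0.3, 0.9]
width: 0.999
gripper_force: 0.0
clock: 2.15
eef_pos: [0.5631, -0.2903, 0.2799]
tcp_rot: [-180.0, -0.0, 101.9]
ft_force: [1.4, 0.1, -0.6]
width: 1.0
gripper_force: 0.0
[ 0.02 -0.02 -0.04  0.1  -0.05  1.56] [-3.35142158e+01  2.44369973e+01  8.37039330e+01  3.67412235e-03
  7.18912040e+01 -4.54122141e+01]
```

View pics/w1.png

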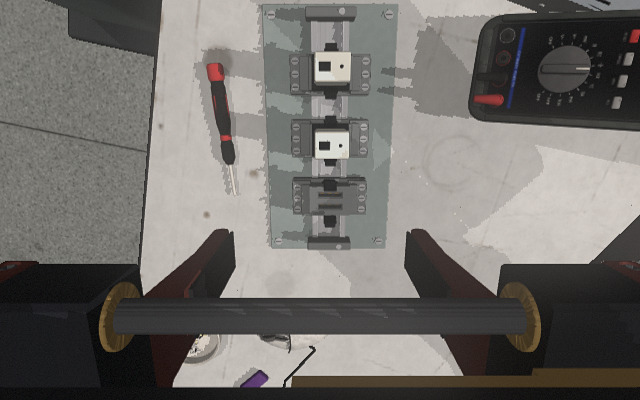

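The wrist view shows the empty base at about (330,197), with slots at rows 195 and 206, and its latches at rows 182 and 221. The base is well aligned with the tool. I'll take one closer look with a baseline.

```bash
echo '[-0.012, 0, 0.02, 0, 0, 0, -0.012, 0, 0.02, 0, 0, 0, -0.012, 0, 0.02, 0, 0, 0, -0.012, 0, 0.02, 0, 0, 0, 0, 0, 0, 0, 0, 0]' > rows.txt && python3 -m pendant rows.txt
python3 - <<'E'
from cell import r, imaging
import cv2,pickle
s=r.get_state(); c=imaging.camera("wrist"); pickle.dump((s,c),open("w2.pkl","wb"))
_,c1=pickle.load(open("w1.pkl","rb"))
a=cv2.resize(c["img"][0:250,230:430],None,fx=2.4,fy=2.4,interpolation=cv2.INTER_CUBIC)
b=cv2.resize(c1["img"][165:255,280:380],None,fx=3.2,fy=3.2,interpolation=cv2.INTER_CUBIC)
o=cv2.copyMakeBorder(b,0,600-b.shape[0],0,0,cv2.BORDER_CONSTANT)
cv2.imwrite("pics/w2.png",cv2.hconcat([a,o])[:,:,::-1])
E
```

```text
clock: 2.7
eef_pos: [0.5721, -0.3376, 0.1972]
tcp_rot: [-179.8, -0.2, 101.9]
ft_force: [-1.2, 0.3, -0.4]
width: 0.998
gripper_force: 0.0
```

View pics/w2.png

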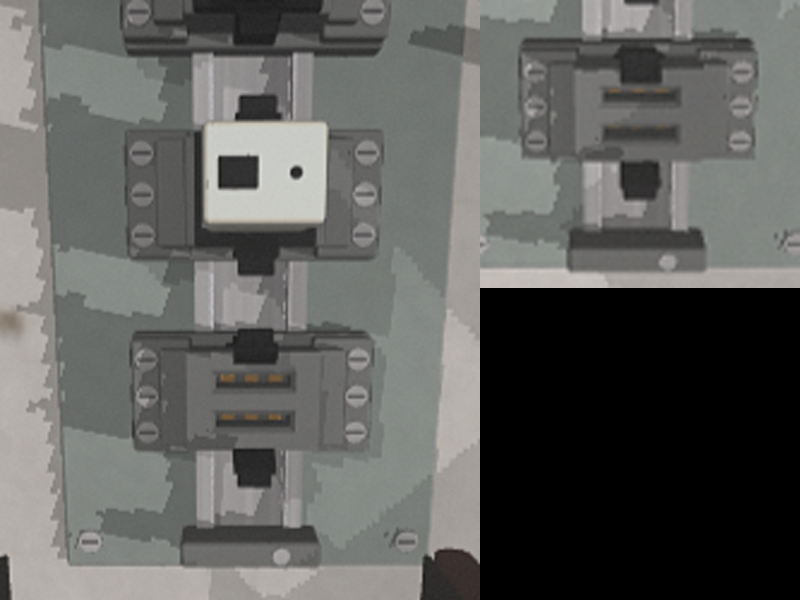

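Both crops show the two slots. In w2 they are at full-image (336.2,158.8) and (336.2,175), and in w1 at (330.6,195.3) and (330.6,207.2). They are parallel to the image rows.

```bash
python3 - <<'E'
import pickle,cv2
from h import *
P=[]
for f,roi in(("w1",(190,212,310,350)),("w2",(150,182,312,360))):
    s,c=pickle.load(open(f+".pkl","rb")); R,t=wristRt(c,s)
    y0,y1,x0,x1=roi; h=c["img"][y0:y1,x0:x1].astype(int); v=h.max(2)
    # slot = dark pixels or brown copper inside
    m=((v<62)|((h[:,:,0]-h[:,:,2])>25)).astype(np.uint8)
    n,l,st,ce=cv2.connectedComponentsWithStats(m); k=[i for i in range(1,n) if st[i,4]>25]
    for i in k: print(f,st[i],ce[i]+[x0,y0])
    P.append((s,c,R,t))
uv=[(330.6,201.2),(336.2,166.9)]
A=[];B=[]
for (s,c,R,t),(u,v) in zip(P,uv):
    K=np.array([[c["fx"],0,c["cx"]],[0,c["fy"],c["cy"]],[0,0,1]]); A.append(K@np.c_[R,t])
X=cv2.triangulatePoints(A[0],A[1],np.array(uv[0],float),np.array(uv[1],float)).ravel(); print("tri",X[:3]/X[3])
s,c,R,t=P[1]
for z in(.035,.04,.045): 
    print(z,cast(R,t,c,uv[1],z), cast(P[0][2],P[0][3],P[0][1],uv[0],z))
    a=cast(R,t,c,(336.2,158.8),z)-cast(R,t,c,(336.2,175),z); print("spacing",np.linalg.norm(a),"yaw",np.degrees(np.arctan2(a[1],a[0])))
# panel edge direction z=.004 via rail stop/screws: bottom screws (a-crop)
g=lambda x,y:(230+x/2.4,y/2.4)
L=cast(R,t,c,g(89,541),.006);Rr=cast(R,t,c,g(406,541),.006); d=Rr-L;print("panel x yaw",np.degrees(np.arctan2(d[1],d[0])),np.linalg.norm(d))
E
```

```text
w1 [ 9 15 22  3 39] [330.76923077 206.1025641 ]
w2 [15  0 18  2 34] [335.88235294 150.47058824]
w2 [  8   6  31   5 100] [334.98 158.21]
w2 [  8  23  31   5 106] [334.80188679 174.93396226]
tri [ 0.57717817 -0.30651614  0.04267062]
0.035 [ 0.5775354  -0.30771913  0.035     ] [ 0.57812696 -0.30851554  0.035     ]
spacing 0.011866292942008987 yaw 102.6214884381965
0.04 [ 0.57713473 -0.30694792  0.04      ] [ 0.57767637 -0.30719986  0.04      ]
spacing 0.011623307959533568 yaw 102.62148843819642
0.045 [ 0.57673406 -0.30617671  0.045     ] [ 0.57722578 -0.30588418  0.045     ]
spacing 0.011380322977058259 yaw 102.62148843819625
panel x yaw 11.964960661115184 0.11215605877447855
```

```bash
echo '[0.035, -0.006, -0.03, 0, 0, 0, 0.045, -0.006, -0.023, 0, 0, 0, 0.0495, -0.0062, 0, 0, 0, 0, 0.0495, -0.0062, 0, 0, 0, 0, 0.0495, -0.0062, 0, 0, 0, 0]' > rows.txt && python3 -m pendant rows.txt && echo '[0.0495, -0.0062, 0, 0, 0, 0, 0.0495, -0.0062, 0, 0, 0, 0, 0.0495, -0.0062, 0, 0, 0, 0, 0.0495, -0.0062, 0, 0, 0, 0, 0, 0, 0, 0, 0, 0]' > rows.txt && python3 -m pendant rows.txt
python3 - <<'E'
from cell import r, imaging
import cv2,pickle
s=r.get_state(); c=imaging.camera("wrist"); pickle.dump((s,c),open("w3.pkl","wb"))
a=cv2.resize(c["img"][60:320,180:480],None,fx=2,fy=2,interpolation=cv2.INTER_CUBIC)
cv2.imwrite("pics/w3.png",a[:,:,::-1])
h=c["img"].astype(int); m=((h.min(2)>205)).astype(np.uint8) if 0 else None
E
```

```text
clock: 3.25
eef_pos: [0.4953, -0.119, 0.2545]
tcp_rot: [179.9, 0.1, 102.0]
ft_force: [-0.0, 0.1, 0.7]
width: 0.999
gripper_force: 0.0
clock: 3.75
eef_pos: [0.4271, 0.0724, 0.2539]
tcp_rot: [180.0, -0.1, 102.3]
ft_force: [0.4, -0.1, 0.7]
width: 0.997
gripper_force: 0.0
```

View pics/w3.png

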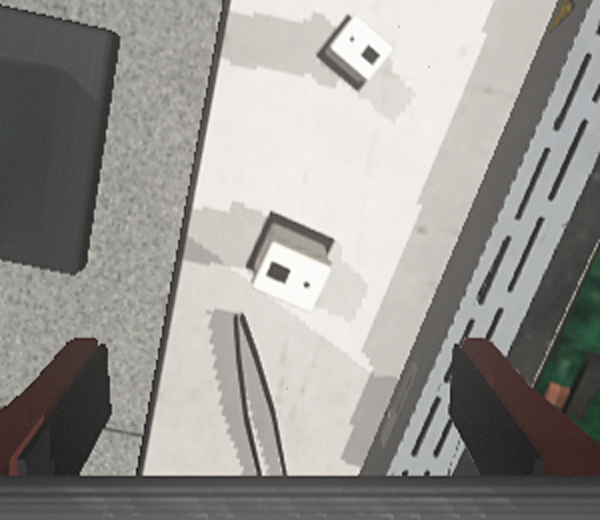

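The view shows the large relay's white top at crop corners (268,240), (331,263), (317,312) and (253,289), so its centre is at full-image (326,198). The tweezers tip is close below it at crop (240,316) and the board frame is to the right, so I'll use a half opening.

```bash
python3 - <<'E'
import pickle,cv2
from h import *
from cell import r
s,c=pickle.load(open("w3.pkl","rb")); R,t=wristRt(c,s); h=c["img"]
for T in(225,232,238,244):
    m=(h[165:230,295:355].min(2)>T).astype(np.uint8); n,l,st,ce=cv2.connectedComponentsWithStats(m); i=l[205-165,332-295]
    if i: 
        p=np.argwhere(l==i)[:,::-1].astype(np.float32); b=cv2.minAreaRect(p); print(T,st[i],b[0][0]+295,b[0][1]+165,b[1:])
cr=np.array([(268,240),(331,263),(317,312),(253,289)])/2+[180,60]
W=np.array([cast(R,t,c,u,.061) for u in cr]); ctr=W.mean(0)
for i in range(4): d=W[(i+1)%4]-W[i]; print(np.linalg.norm(d).round(4),np.degrees(np.arctan2(d[1],d[0])).round(1))
print(ctr)
s=r.get_state()
d=W[1]-W[0]+W[2]-W[3]; rel=np.degrees(np.arctan2(d[1],d[0])); print("relay yaw",rel)
print(to_tool(s,[ctr[0],ctr[1],.15],rel+90))
E
```

```text
225 [ 12  17  48  48 962] 335.00000381469727 205.5 ((58.60000228881836, 29.600000381469727), 36.869895935058594)
232 [ 12  17  48  48 814] 334.79999923706055 205.9000015258789 ((55.007266998291016, 30.4105224609375), 26.56505012512207)
238 [ 12  17  38  33 607] 325.5824737548828 198.3144302368164 ((31.171131134033203, 23.454498291015625), 23.96249008178711)
244 [ 13  17  37  33 559] 325.6030921936035 198.2680435180664 ((30.561920166015625, 22.946823120117188), 23.96249008178711)
0.0279 -8.1
0.0221 -92.1
0.0289 171.8
0.022 85.4
[0.4332906  0.07008708 0.061     ]
relay yaw -8.138946216183403
(array([-0.0012,  0.0041,  0.104 ]), array([ 0.08, -0.03, 20.46]))
```

```bash
echo '[-0.0012, 0.0041, 0, 0, 0, 0, 0, 0, 0.03, 0, 0, 6.8, 0, 0, 0.03, 0, 0, 6.8, 0, 0, 0.03, 0, 0, 6.8, 0, 0, 0, 0, 0, 0]' > rows.txt && python3 -m pendant rows.txt 0.5 && echo '[0, 0, 0, 0, 0, 0, 0, 0, 0, 0, 0, 0, 0, 0, 0, 0, 0, 0]' > rows.txt && python3 -m pendant rows.txt
python3 - <<'E'
from cell import r, imaging
import cv2,pickle
from h import *
s=r.get_state(); c=imaging.camera("wrist"); pickle.dump((s,c),open("w4.pkl","wb"))
cv2.imwrite("pics/w4.png",c["img"][:,:,::-1]); R,t=wristRt(c,s); h=c["img"]
for T in(238,244,250):
    m=(h[:300].min(2)>T).astype(np.uint8); u=R@np.array([.4333,.0701,.061])+t; u=u[:2]/u[2]*c["fx"]+[c["cx"],c["cy"]]
    n,l,st,ce=cv2.connectedComponentsWithStats(m); i=l[int(u[1]),int(u[0])]; print(u,i,st[i])
    if i:
        b=cv2.minAreaRect(np.argwhere(l==i)[:,::-1].astype(np.float32)); p=cast(R,t,c,b[0],.061); print(b,p,to_tool(s,[p[0],p[1],.105],s["tcp_rot"][2]))
E
```

```text
clock: 4.3
eef_pos: [0.4337, 0.0656, 0.1604]
tcp_rot: [-179.7, 0.1, 81.4]
ft_force: [-0.1, -0.4, 0.3]
width: 0.588
gripper_force: 0.0
clock: 4.6
eef_pos: [0.4358, 0.0669, 0.1641]
tcp_rot: [179.8, -0.0, 81.7]
ft_force: [-0.6, -0.3, 0.4]
width: 0.501
gripper_force: 0.0
[313.30658442 226.87060243] 0 [     0      0    640    300 190082]
[313.30658442 226.87060243] 0 [     0      0    640    300 190376]
[313.30658442 226.87060243] 0 [     0      0    640    300 191508]
```

View pics/w4.png

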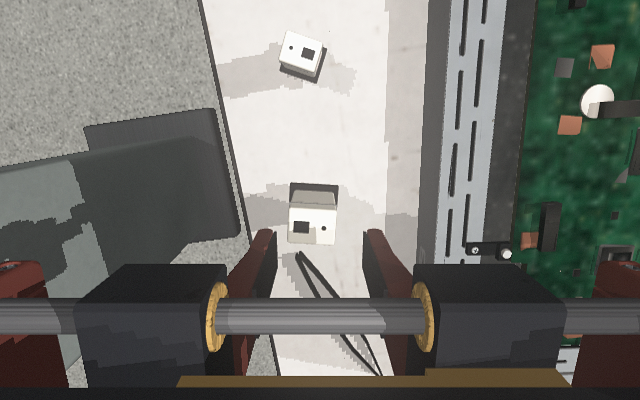

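The relay's top corners are at (291,206), (338,209), (335,245) and (288,243). It sits about 3 mm off in tool y and is turned another +3.5°. I'll correct both and descend.

```bash
echo '[0.0028, -0.0029, 0, 0, 0, 3.5, 0, 0, 0.025, 0, 0, 0, 0, 0, 0.02, 0, 0, 0, 0, 0, 0.014, 0, 0, 0, 0, 0, 0, 0, 0, 0]' > rows.txt && python3 -m pendant rows.txt && echo '[0, 0, 0, 0, 0, 0, 0, 0, 0, 0, 0, 0, 0, 0, 0, 0, 0, 0, 0, 0, 0, 0, 0, 0, 0, 0, 0, 0, 0, 0]' > rows.txt && python3 -m pendant rows.txt 0.2 30 &&  echo '[0, 0, 0, 0, 0, 0, 0, 0, 0, 0, 0, 0, 0, 0, 0, 0, 0, 0, 0, 0, 0, 0, 0, 0]' > rows.txt && python3 -m pendant rows.txt
```

```text
clock: 5.15
eef_pos: [0.4316, 0.0705, 0.1032]
tcp_rot: [-179.9, 0.0, 78.2]
ft_force: [0.1, 0.1, 0.4]
width: 0.5
gripper_force: 0.0
clock: 5.65
eef_pos: [0.4328, 0.0704, 0.1047]
tcp_rot: [179.9, -0.0, 78.2]
ft_force: [-0.5, 0.8, 7.1]
width: 0.319
gripper_force: 30.0
clock: 6.05
eef_pos: [0.4327, 0.0704, 0.1047]
tcp_rot: [179.9, -0.0, 78.2]
ft_force: [-0.4, 0.9, 7.3]
width: 0.316
gripper_force: 30.0
```

```bash
echo '[0, 0, -0.02, 0, 0, 0, 0, 0, -0.04, 0, 0, 0, 0, 0, -0.04, 0, 0, 0, 0, 0, -0.04, 0, 0, 0, -0.0377, 0.0242, 0, 0, 0, 0]' > rows.txt && python3 -m pendant rows.txt - 45 && echo '[-0.0377, 0.0242, 0, 0, 0, 0, -0.0377, 0.0242, 0, 0, 0, 0, -0.0377, 0.0242, 0, 0, 0, 0, -0.0377, 0.0242, 0, 0, 0, 0, -0.0377, 0.0242, 0, 0, 0, 0]' > rows.txt && python3 -m pendant rows.txt && echo '[-0.0377, 0.0242, 0, 0, 0, 0, -0.0377, 0.0242, 0, 0, 0, 0, -0.0377, 0.0242, 0, 0, 0, 0, 0, 0, 0, 0, 0, -8, 0, 0, 0, 0, 0, -8]' > rows.txt && python3 -m pendant rows.txt && echo '[0, 0, 0, 0, 0, -7.8, 0, 0, 0.02, 0, 0, 0, 0, 0, 0.02, 0, 0, 0, 0, 0, 0, 0, 0, 0, 0, 0, 0, 0, 0, 0]' > rows.txt && python3 -m pendant rows.txt
python3 - <<'E'
from cell import r, imaging
import cv2,pickle
s=r.get_state(); c=imaging.camera("wrist"); s2=imaging.camera("scene"); pickle.dump((s,c),open("w5.pkl","wb"))
a=cv2.resize(c["img"][60:310,220:440],None,fx=2.4,fy=2.4,interpolation=cv2.INTER_CUBIC)
cv2.imwrite("pics/w5.png",a[:,:,::-1]); print(s["eef_pos"],s["tcp_rot"])
E
```

```text
clock: 6.55
eef_pos: [0.4492, 0.0311, 0.2488]
tcp_rot: [179.6, -0.2, 78.4]
ft_force: [2.3, -0.0, -1.2]
width: 0.315
gripper_force: 45.0
clock: 7.05
eef_pos: [0.5279, -0.1826, 0.244]
tcp_rot: [180.0, -0.0, 78.1]
ft_force: [0.8, -0.0, -1.0]
width: 0.314
gripper_force: 45.0
clock: 7.55
eef_pos: [0.5756, -0.308, 0.2434]
tcp_rot: [-180.0, -0.0, 94.4]
ft_force: [-0.2, 0.5, -0.7]
width: 0.318
gripper_force: 45.0
clock: 8.05
eef_pos: [0.5753, -0.3062, 0.2038]
tcp_rot: [-180.0, -0.0, 102.0]
ft_force: [-0.6, -0.1, -0.1]
width: 0.311
gripper_force: 45.0
[ 0.5753092  -0.30620584  0.20375254] [-1.79957889e+02 -4.87270424e-02  1.01953802e+02]
```

View pics/w5.png

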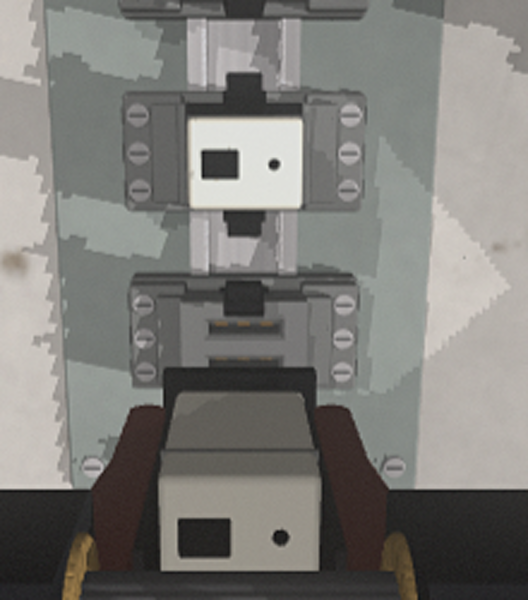

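The relay is held square, with its flange far edge at crop row 368 (columns 164–316) and its cover top far edge at row 452. The slots are visible at crop (245,327) and (245,361). Next I compute the relative offset.

```bash
python3 - <<'E'
import pickle
from h import *
s,c=pickle.load(open("w5.pkl","rb")); T=np.array(c["tool_from_camera"]); R=T[:3,:3].T; t=-R@T[:3,3]
g=lambda x,y:(220+x/2.4-.3,60+y/2.4-.3)
for n,p,z in[("cover top far edge, expect +11",(240.5,452),.0437),("flange top far edge, +15",(240,368),.0887),("flange L",(164,368),.0887),("flange R",(316,368),.0887),("cover base, +11",(240,390),.0887)]+[(f"slot1 +6 seat{q}",(245,327),.2038-q) for q in(.0395,.0415,.0435)]+[("slot L",(207,327),.1623),("slot R",(283,327),.1623)]:
    print(n,cast(R,t,c,g(*p),z).round(4))
E
```

```text
cover top far edge, expect +11 [0.0152 0.     0.0437]
flange top far edge, +15 [ 0.0157 -0.      0.0887]
flange L [ 0.0156 -0.0166  0.0887]
flange R [0.0157 0.0166 0.0887]
cover base, +11 [ 0.0106 -0.      0.0887]
slot1 +6 seat0.0395 [0.0053 0.0016 0.1643]
slot1 +6 seat0.0415 [0.0058 0.0016 0.1623]
slot1 +6 seat0.0435 [0.0063 0.0016 0.1603]
slot L [ 0.0058 -0.0101  0.1623]
slot R [0.0058 0.0134 0.1623]
```

```bash
echo '[-0.0003, 0.0016, 0, 0, 0, 0, 0, 0, 0.02, 0, 0, 0, 0, 0, 0.02, 0, 0, 0, 0, 0, 0.01, 0, 0, 0, 0, 0, 0, 0, 0, 0]' > rows.txt && python3 -m pendant rows.txt - 55 && echo '[0, 0, 0.003, 0, 0, 0, 0, 0, 0.003, 0, 0, 0, 0, 0, 0.002, 0, 0, 0, 0, 0, 0, 0, 0, 0]' > rows.txt && python3 -m pendant rows.txt
```

```text
clock: 8.65
eef_pos: [0.5766, -0.3059, 0.1527]
tcp_rot: [-179.9, -0.1, 102.0]
ft_force: [-0.1, 0.2, -1.1]
width: 0.316
gripper_force: 55.0
clock: 9.05
eef_pos: [0.5774, -0.3065, 0.146]
tcp_rot: [180.0, 0.0, 102.0]
ft_force: [1.3, -0.5, -0.4]
width: 0.318
gripper_force: 55.0
```

```bash
echo '[0, 0, 0.001, 0, 0, 0, 0, 0, 0.001, 0, 0, 0, 0, 0, 0.0005, 0, 0, 0, 0, 0, 0, 0, 0, 0]' > rows.txt && python3 -m pendant rows.txt; echo '[0, 0, 0.001, 0, 0, 0, 0, 0, 0.001, 0, 0, 0, 0, 0, 0, 0, 0, 0]' > rows.txt && python3 -m pendant rows.txt
```

```text
clock: 9.45
eef_pos: [0.5775, -0.3066, 0.1435]
tcp_rot: [180.0, 0.0, 101.9]
ft_force: [-0.3, -1.2, 1.1]
width: 0.317
gripper_force: 55.0
clock: 9.75
eef_pos: [0.5775, -0.3066, 0.1415]
tcp_rot: [180.0, 0.0, 102.0]
ft_force: [0.6, -0.3, 2.4]
width: 0.313
gripper_force: 55.0
```

```bash
echo '[0, 0, 0.001, 0, 0, 0, 0, 0, 0.001, 0, 0, 0, 0, 0, 0, 0, 0, 0]' > rows.txt && python3 -m pendant rows.txt; echo '[0, 0, 0.001, 0, 0, 0, 0, 0, 0.001, 0, 0, 0, 0, 0, 0, 0, 0, 0]' > rows.txt && python3 -m pendant rows.txt
```

```text
clock: 10.05
eef_pos: [0.5775, -0.3067, 0.1398]
tcp_rot: [180.0, 0.0, 102.0]
ft_force: [-0.4, -2.0, 6.5]
width: 0.314
gripper_force: 55.0
clock: 10.35
eef_pos: [0.5772, -0.3065, 0.1373]
tcp_rot: [180.0, 0.0, 102.0]
ft_force: [-0.7, -1.8, 3.1]
width: 0.315
gripper_force: 55.0
```

```bash
for i in 1; do echo '[0, 0, 0.001, 0, 0, 0, 0, 0, 0, 0, 0, 0]' > rows.txt && python3 -m pendant rows.txt; echo '[0, 0, 0.001, 0, 0, 0, 0, 0, 0, 0, 0, 0]' > rows.txt && python3 -m pendant rows.txt; done
```

```text
clock: 10.55
eef_pos: [0.5773, -0.3065, 0.1361]
tcp_rot: [180.0, 0.0, 102.0]
ft_force: [0.2, -1.6, 2.8]
width: 0.318
gripper_force: 55.0
clock: 10.75
eef_pos: [0.5773, -0.3064, 0.1351]
tcp_rot: [180.0, 0.0, 102.0]
ft_force: [0.4, -2.4, 2.6]
width: 0.316
gripper_force: 55.0
```

```bash
echo '[0, 0, 0.001, 0, 0, 0, 0, 0, 0, 0, 0, 0]' > rows.txt && python3 -m pendant rows.txt; echo '[0, 0, 0.001, 0, 0, 0, 0, 0, 0, 0, 0, 0]' > rows.txt && python3 -m pendant rows.txt;echo '[0, 0, 0.0007, 0, 0, 0, 0, 0, 0, 0, 0, 0]' > rows.txt && python3 -m pendant rows.txt
```

```text
clock: 10.95
eef_pos: [0.5773, -0.3064, 0.1341]
tcp_rot: [180.0, 0.0, 102.0]
ft_force: [1.3, -1.7, 2.2]
width: 0.312
gripper_force: 55.0
clock: 11.15
eef_pos: [0.5773, -0.3065, 0.1331]
tcp_rot: [180.0, 0.0, 102.0]
ft_force: [0.7, -2.8, 2.2]
width: 0.312
gripper_force: 55.0
clock: 11.35
eef_pos: [0.5772, -0.3065, 0.1322]
tcp_rot: [-180.0, 0.0, 102.0]
ft_force: [0.7, -3.9, 0.7]
width: 0.32
gripper_force: 55.0
```

```bash
echo '[0, 0, 0.0008, 0, 0, 0, 0, 0, 0, 0, 0, 0]' > rows.txt && python3 -m pendant rows.txt; echo '[0, 0, 0.0006, 0, 0, 0, 0, 0, 0, 0, 0, 0]' > rows.txt && python3 -m pendant rows.txt;echo '[0, 0, 0.0005, 0, 0, 0, 0, 0, 0, 0, 0, 0]' > rows.txt && python3 -m pendant rows.txt
```

```text
clock: 11.55
eef_pos: [0.5772, -0.3064, 0.1315]
tcp_rot: [-180.0, 0.0, 102.0]
ft_force: [1.4, -2.8, -1.1]
width: 0.317
gripper_force: 55.0
clock: 11.75
eef_pos: [0.5772, -0.3065, 0.131]
tcp_rot: [-180.0, 0.0, 102.0]
ft_force: [0.4, -3.2, -0.3]
width: 0.315
gripper_force: 55.0
clock: 11.95
eef_pos: [0.5772, -0.3065, 0.1307]
tcp_rot: [180.0, 0.0, 102.0]
ft_force: [1.2, -3.5, 0.2]
width: 0.315
gripper_force: 55.0
```

```bash
echo '[0, 0, 0.0005, 0, 0, 0, 0, 0, 0, 0, 0, 0]' > rows.txt && python3 -m pendant rows.txt; echo '[0, 0, 0.0005, 0, 0, 0, 0, 0, 0, 0, 0, 0]' > rows.txt && python3 -m pendant rows.txt;echo '[0, 0, 0.0005, 0, 0, 0, 0, 0, 0, 0, 0, 0]' > rows.txt && python3 -m pendant rows.txt
python3 - <<'E'
from cell import r, imaging
import cv2,pickle
s=r.get_state(); c=imaging.camera("wrist"); pickle.dump((s,c),open("w6.pkl","wb"))
cv2.imwrite("pics/w6.png",cv2.resize(c["img"][60:310,220:440],None,fx=2.4,fy=2.4,interpolation=cv2.INTER_CUBIC)[:,:,::-1])
E
```

```text
clock: 12.15
eef_pos: [0.5772, -0.3064, 0.1301]
tcp_rot: [180.0, 0.0, 102.0]
ft_force: [0.5, -4.2, 1.5]
width: 0.313
gripper_force: 55.0
clock: 12.35
eef_pos: [0.5773, -0.3064, 0.1298]
tcp_rot: [180.0, 0.0, 102.0]
ft_force: [-0.1, -3.5, 2.0]
width: 0.318
gripper_force: 55.0
clock: 12.55
eef_pos: [0.5773, -0.3064, 0.1298]
tcp_rot: [180.0, 0.0, 102.0]
ft_force: [0.2, -2.3, 6.0]
width: 0.316
gripper_force: 55.0
```

View pics/w6.png

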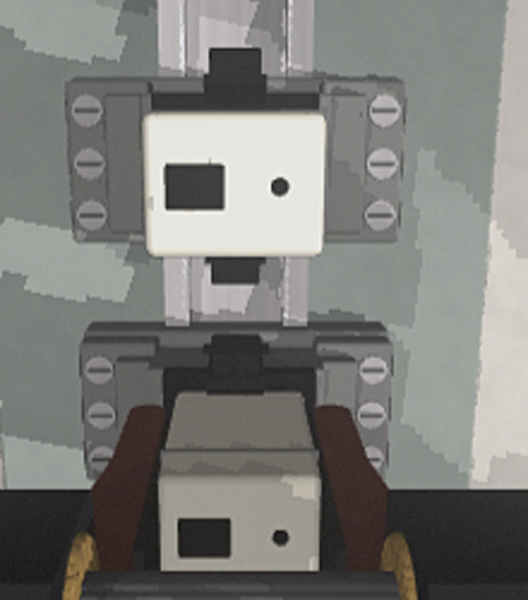

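The relay has not slipped in the grip, and the +y latch tooth overlaps the flange at crop (237,370). The height has stopped falling and force is starting to build, so I'll press home to about 25–30 N.

```bash
echo '[0, 0, 0.0005, 0, 0, 0, 0, 0, 0, 0, 0, 0]' > rows.txt && python3 -m pendant rows.txt; echo '[0, 0, 0.0005, 0, 0, 0, 0, 0, 0, 0, 0, 0]' > rows.txt && python3 -m pendant rows.txt
```

```text
clock: 12.8
eef_pos: [0.5773, -0.3064, 0.1298]
tcp_rot: [180.0, 0.0, 102.0]
ft_force: [-1.2, -3.3, 10.3]
width: 0.315
gripper_force: 55.0
clock: 13.0
eef_pos: [0.5772, -0.3064, 0.1297]
tcp_rot: [180.0, 0.0, 102.0]
ft_force: [-3.3, -1.8, 13.3]
width: 0.315
gripper_force: 55.0
```

```bash
echo '[0, 0, 0.001, 0, 0, 0, 0, 0, 0, 0, 0, 0]' > rows.txt && python3 -m pendant rows.txt; echo '[0, 0, 0.0008, 0, 0, 0, 0, 0, 0, 0, 0, 0, 0, 0, 0, 0, 0, 0]' > rows.txt && python3 -m pendant rows.txt
```

```text
clock: 13.2
eef_pos: [0.5772, -0.3064, 0.1297]
tcp_rot: [180.0, 0.0, 102.0]
ft_force: [-5.3, -1.1, 20.3]
width: 0.313
gripper_force: 55.0
clock: 13.5
eef_pos: [0.5773, -0.3064, 0.1297]
tcp_rot: [180.0, 0.0, 102.0]
ft_force: [-5.9, 0.1, 25.6]
width: 0.318
gripper_force: 55.0
```

Rigid stop at TCP z 0.1297 under 25 N, so it is home. Next I unload and tug gently.

```bash
echo '[0, 0, -0.001, 0, 0, 0, 0, 0, -0.001, 0, 0, 0, 0, 0, -0.001, 0, 0, 0, 0, 0, 0, 0, 0, 0, 0, 0, 0, 0, 0, 0]' > rows.txt && python3 -m pendant rows.txt; echo '[0, 0, -0.0005, 0, 0, 0, 0, 0, -0.0005, 0, 0, 0, 0, 0, 0, 0, 0, 0, 0, 0, 0, 0, 0, 0]' > rows.txt && python3 -m pendant rows.txt
```

```text
clock: 14.0
eef_pos: [0.5773, -0.3064, 0.1298]
tcp_rot: [180.0, 0.0, 102.0]
ft_force: [-0.9, -3.5, 7.0]
width: 0.319
gripper_force: 55.0
clock: 14.4
eef_pos: [0.5773, -0.3064, 0.1298]
tcp_rot: [-180.0, -0.0, 102.0]
ft_force: [2.9, -5.0, -3.5]
width: 0.317
gripper_force: 55.0
```

```bash
for i in 1; do echo '[0, 0, -0.0005, 0, 0, 0, 0, 0, 0, 0, 0, 0]' > rows.txt && python3 -m pendant rows.txt; echo '[0, 0, -0.0005, 0, 0, 0, 0, 0, 0, 0, 0, 0]' > rows.txt && python3 -m pendant rows.txt; done | grep -E "eef|ft"
```

```text
eef_pos: [0.5771, -0.3065, 0.1303]
ft_force: [2.2, -4.8, -3.1]
eef_pos: [0.577, -0.3064, 0.1307]
ft_force: [2.4, -4.1, -3.8]
```

```bash
(echo '[0, 0, -0.0005, 0, 0, 0, 0, 0, 0, 0, 0, 0]' > rows.txt && python3 -m pendant rows.txt; echo '[0, 0, -0.0005, 0, 0, 0, 0, 0, 0, 0, 0, 0]' > rows.txt && python3 -m pendant rows.txt) | grep -E "eef|ft"
```

```text
eef_pos: [0.577, -0.3065, 0.1312]
ft_force: [1.4, -5.4, -3.6]
eef_pos: [0.5769, -0.3065, 0.1317]
ft_force: [1.6, -4.6, -3.9]
```

```bash
(echo '[0, 0, -0.0004, 0, 0, 0, 0, 0, 0, 0, 0, 0]' > rows.txt && python3 -m pendant rows.txt; echo '[0, 0, -0.0004, 0, 0, 0, 0, 0, 0, 0, 0, 0]' > rows.txt && python3 -m pendant rows.txt) | grep -E "eef|ft"
```

```text
eef_pos: [0.5769, -0.3065, 0.1321]
ft_force: [1.1, -5.7, -3.8]
eef_pos: [0.5769, -0.3065, 0.1324]
ft_force: [0.1, -6.2, -4.1]
```

```bash
(echo '[0, 0, -0.0004, 0, 0, 0, 0, 0, 0, 0, 0, 0]' > rows.txt && python3 -m pendant rows.txt; echo '[0, 0, -0.0004, 0, 0, 0, 0, 0, 0, 0, 0, 0]' > rows.txt && python3 -m pendant rows.txt) | grep -E "eef|ft"
```

```text
eef_pos: [0.5768, -0.3065, 0.1326]
ft_force: [2.1, -6.0, -5.6]
eef_pos: [0.5768, -0.3065, 0.1326]
ft_force: [1.8, -6.8, -8.2]
```

The latches hold at 2.9 mm rise and the force is building. I'll bring it to about 12 N and hold it there for over a second.

```bash
(echo '[0, 0, -0.0003, 0, 0, 0, 0, 0, -0.0003, 0, 0, 0, 0, 0, 0, 0, 0, 0, 0, 0, 0, 0, 0, 0]' > rows.txt && python3 -m pendant rows.txt) | grep -E "clock|eef|ft"
```

```text
clock: 16.4
eef_pos: [0.5768, -0.3065, 0.1327]
ft_force: [3.2, -6.4, -12.0]
```

```bash
(for i in 1 2 3; do echo '[0, 0, 0, 0, 0, 0, 0, 0, 0, 0, 0, 0, 0, 0, 0, 0, 0, 0, 0, 0, 0, 0, 0, 0, 0, 0, 0, 0, 0, 0]' > rows.txt && python3 -m pendant rows.txt; done) | grep -E "clock|eef|ft"
```

```text
clock: 16.9
eef_pos: [0.5768, -0.3065, 0.1327]
ft_force: [3.2, -7.6, -11.8]
clock: 17.4
eef_pos: [0.5768, -0.3065, 0.1327]
ft_force: [2.4, -6.5, -12.1]
clock: 17.9
eef_pos: [0.5768, -0.3065, 0.1327]
ft_force: [3.5, -6.3, -13.0]
```

The pull held at about 12 N for 1.5 s. Now I lower it back onto the seat and let go.

```bash
(echo '[0, 0, 0.001, 0, 0, 0, 0, 0, 0.001, 0, 0, 0, 0, 0, 0.001, 0, 0, 0, 0, 0, 0.001, 0, 0, 0, 0, 0, 0, 0, 0, 0]' > rows.txt && python3 -m pendant rows.txt;echo '[0, 0, 0.0005, 0, 0, 0, 0, 0, 0.0005, 0, 0, 0, 0, 0, 0, 0, 0, 0, 0, 0, 0, 0, 0, 0]' > rows.txt && python3 -m pendant rows.txt) | grep -E "clock|eef|ft"
```

```text
clock: 18.4
eef_pos: [0.5773, -0.3064, 0.1306]
ft_force: [1.7, -4.2, 1.3]
clock: 18.8
eef_pos: [0.5773, -0.3064, 0.1298]
ft_force: [0.2, -4.4, 4.4]
```

```bash
(echo '[0, 0, 0.0008, 0, 0, 0, 0, 0, 0, 0, 0, 0, 0, 0, 0, 0, 0, 0]' > rows.txt && python3 -m pendant rows.txt;echo '[0, 0, -0.0007, 0, 0, 0, 0, 0, 0, 0, 0, 0]' > rows.txt && python3 -m pendant rows.txt;echo '[0, 0, 0, 0, 0, 0, 0, 0, 0, 0, 0, 0, 0, 0, 0, 0, 0, 0, 0, 0, 0, 0, 0, 0]' > rows.txt && python3 -m pendant rows.txt 0.5) | grep -E "clock|eef|ft|wid"
```

```text
clock: 19.1
eef_pos: [0.5773, -0.3064, 0.1298]
ft_force: [-1.2, -3.4, 10.2]
width: 0.315
clock: 19.3
eef_pos: [0.5773, -0.3064, 0.1298]
ft_force: [0.3, -3.8, 6.6]
width: 0.317
clock: 19.7
eef_pos: [0.5768, -0.3056, 0.1288]
ft_force: [0.6, -0.3, -0.5]
width: 0.499
```

Released with zero contact force. I'll retreat straight up and look.

```bash
echo '[0, 0, -0.005, 0, 0, 0, 0, 0, -0.02, 0, 0, 0, 0, 0, -0.04, 0, 0, 0, 0, 0, -0.04, 0, 0, 0, 0, 0, 0, 0, 0, 0]' > rows.txt && python3 -m pendant rows.txt && echo '[-0.025, 0, 0, 0, 0, 0, 0, 0, 0, 0, 0, 0, 0, 0, 0, 0, 0, 0]' > rows.txt && python3 -m pendant rows.txt
python3 - <<'E'
from cell import r, imaging
import cv2
s=r.get_state(); c=imaging.camera("wrist")
cv2.imwrite("pics/w7.png",cv2.resize(c["img"][0:300,200:460],None,fx=2,fy=2,interpolation=cv2.INTER_CUBIC)[:,:,::-1])
E
```

```text
clock: 20.2
eef_pos: [0.58, -0.3081, 0.2409]
tcp_rot: [179.6, 0.4, 102.0]
ft_force: [1.2, -0.2, 1.3]
width: 0.501
gripper_force: 0.0
clock: 20.5
eef_pos: [0.5819, -0.3306, 0.2337]
tcp_rot: [-180.0, -0.1, 101.9]
ft_force: [0.1, -0.4, -0.8]
width: 0.499
gripper_force: 0.0
```

View pics/w7.png

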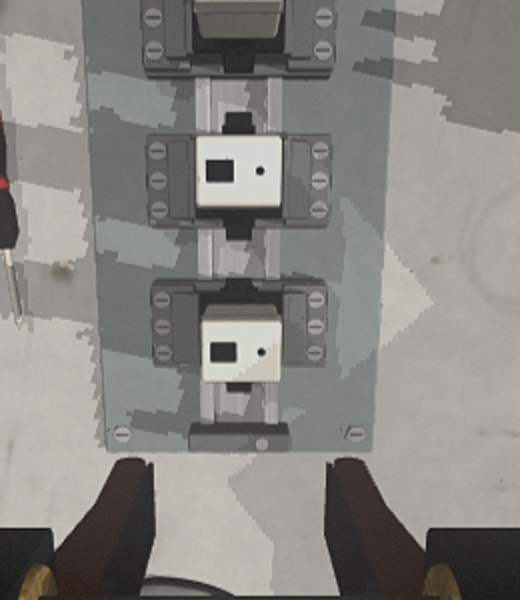

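The relay sits upright in its base at crop (241,345), looking just like its neighbours, with both latches upright at (240,292) and (240,386). The gripper is clear.

```bash
python3 -c "
from cell import workorder; print(workorder.sign_off())"
```

```text
the job is handed in; nothing more can be done
None
```

The large relay was pressed home in the empty base (about 26 N at most), held a tug of about 12 N for 1.5 s on its latches, and was released seated; I handed the job in at about 20.5 s, with no verdict shown.

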